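Reset the tripped cut-out of a bed's power unit

TASK

The cut-out on the white power unit of the adjustable bed has tripped: its yellow flag is up and its orange-topped lever stands loose near the middle. Reset it: first push the lever firmly towards the red end until it comes up against its stop and the flag drops, then throw it all the way over to the green end and leave it there. Push the lever without squeezing it, feel for the stops and never force it (stay under 20 N), and leave the book, candle tray, glasses case and vase where they are.

Things in the scene. Friction and masses are not known exactly. Their poses are not given: they have to be found in the camera images.
- power_unit: White power unit fixed to the table, 150 (x) x 110 (y) x 72 mm high; origin at the centre of its underside, z up. Its x axis points from the red strip (off end of the top) to the green strip (on end). The lever comes through a dark slot along x in the middle of the top. At x = 0, y = +42 mm a clear fixed window on four grey posts (32 x 18, 17 mm high) covers the yellow flag.
- lever_bar (a point): Centre of the orange bar on top of the lever: 18 mm diameter, 44 mm long, along the unit's y axis. It swings in the unit's x-z plane, radius 75 mm, about a pivot in the unit's middle, 58 mm above the table: centre 133 mm above the table when upright, 120 mm when leaning 0.6 rad. Below it a black stem, 10 mm (x) by 14 mm (y).
- trip_lever (a joint): Lever angle, rad: 0 upright, negative to red (off), positive to green (on). Starts at 0.09 to 0.23, stays where left. ON stop 0.60; on above 0.55. While tripped it is blocked near +0.32. OFF stop differs per unit, -0.19 to -0.60, unseen. Moves at 2-5 N at the bar, 5-9 N over the last 0.3 rad before the OFF stop (pressing the latch); against stops force climbs steeply. Overloaded above 20 N.
- trip_flag (a joint): Drop of the yellow trip flag (24 x 9 mm, in the clear window), m: 0 tripped, standing 7 mm above the unit's top; 0.007 reset, sunk level with it. Driven only by the lever: it goes down over the last 0.3 rad or so of the push to the OFF stop, then stays down, and frees the lever's way to on.
- book_mid (a point): Bystander: paperback book, 110 x 170 x 28 mm, lying flat; the point is its centre, 13 mm above the table.
- candle_mid (a point): Bystander: white oval tray 80 x 180 x 10 mm with an amber glass candle (68 mm diameter, top 86 mm above the table) on it; the point is the tray's centre, 5 mm above the table.
- case_mid (a point): Bystander: black glasses case, 60 x 155 x 36 mm; the point is its centre.
- vase_mid (a point): Bystander: white vase of small dried flowers; vase 92 mm wide and 125 mm high, flowers up to about 270 mm high and 190 mm wide; the point is on its axis, 60 mm above the table.
There are look-alikes about, which are no part of the job. Of the things shaped like the power_unit, the white one is meant.

How it is judged:
By the outcome, as a careful person would: the job done as asked, in the order asked, and still so for the second after the job is handed in, with the robot touching nothing.
It also fails if it takes over 43 s, if anything falls off the work surface, if the arm or the gripper's body presses on something with over 40 N, if the wrist force passes 120 N, or if a joint passes its speed limit or range.

ROBOT

A 6-joint arm with a two-finger parallel gripper is mounted at the origin on the work surface. World frame = base frame: x ahead of the robot, y to its left, z up, the work surface at z = 0. Lengths are in m, angles in degrees, forces in N, time in s.
With the tool pointing down it reaches from about 0.25 to 0.725 m from the base axis. Payload 9.7 kg.
Tool frame: the origin (TCP) lies on the centre line of the jaws, within the pads' length; the fingertips stand 22 mm ahead of it and the grasp point (between the pads) lies 3 mm ahead of it; z points along the fingers, y is the direction in which the jaws open and shut (so a half turn about z gives the same grasp; the last joint's range is limited). The gripper opens to 85 mm and grips with 20 to 120 N. Pads are 22 mm wide; open, the fingers measure 114 mm over their backs; the gripper's body (76 mm by 85 mm) begins 54 mm behind the grasp point. The pads swing forward as they close: fully open they stand 13 mm farther back than shut.
Start: joints at [-72.938, 4.979, 10.078, 95.1, 0, 90], TCP at [0.161, -0.526, 0.253] pointing down, gripper open.
Joint ranges: [-179.16, 179.16], [-48.56, 103.87], [-65.8, 70.77], [-126.05, 130.52], [-82.76, 87.17], [-180, 180]. Speed limits (degrees/s): [127.2, 127.2, 147.25, 180, 180, 180].

INTERFACE

Orientations are given as [roll, pitch, yaw] about the fixed x, y, z axes, in that order (R = Rz(yaw) Ry(pitch) Rx(roll)).
In Python, from workcell import get_obs, camera, camera_params, job_done gives the robot as it stands.
- The arm moves only by the tool servo_tool, never from a script. Its argument "steps" is a list of rows, each an object of numbers: "x", "y", "z": the shift along the world's x, y, z in mm; "yaw": the turn about the world's z in degrees. A call has 1 to 12 rows; each row is the pose to reach, as a shift and turn from the pose measured when the call began; what a row does not reach only later rows make up. A row lasts 1/8 s, in which the tool goes at most 62.5 mm and 10.7 degrees, less where a joint would pass 70% of its speed; a pose out of reach is approached as far as the arm can. A call with a gripper value outside its range is refused whole. "grip" is the finger opening in mm, from 0 to 85.4, set as the call begins (left out, the last holds). The fingers move at their own pace and stop on an object; "grip_force" is the grip in N (left out, the last holds). Time passes only in rows, so rows that repeat a pose let the fingers close. It gives the time, the measured TCP pose, the force and the opening at its end, in the units of the state.
- get_obs(): the state, without advancing time (a new reading comes with each control period).
- camera(name): name is "scene" or "top"; returns (picture, depth): 420x560x3 uint8, red, green, blue; 420x560 float32, m along the optical axis (not along the pixel's ray), 0 where there is no reading.
- camera_params(name): a dict with "intrinsics" (3x3 intrinsics, pixels), "rvec" (rotation vector, rad) and "tvec" (3), from world to camera coordinates, as OpenCV has them. Camera axes: x right, y down, z forward; pixel columns grow to the right and rows downward; lengths in m; the calibration is good to about 2 mm. A picture is of the moment at which its call begins. camera_params takes no time and is no camera call.
- job_done(): hands the job in, once; it reports no verdict.
The state is a dict: "time": time; "q": joint angles; "qd": joint speeds; "joint_efforts": joint torques, N m; "ee_pos": TCP position; "tcp_rot": TCP orientation; "wrist_force": force on the tool from outside, world axes, zero at the start; "torque": the same for the moment, N m; "opening": finger opening in m.
Only numpy, scipy, OpenCV 4.12 (cv2) and the standard library are available. Lean on these libraries where they do the work, as an engineer would, in place of code of your own. Each camera call takes 0.05 s, during which the arm holds its last target.

## Working session

There is one attempt and no reset: what is moved stays moved. The work goes in short steps, Python scripts to look and compute and a tool call to move; the robot and the scene stay as the last step left them, time stands still between calls to the robot, and variables do not carry over. Pictures are saved under pics/ and viewed, and the job is handed in when it is done.

Besides the shell and the picture viewer there is one more tool, called as a command line: name --argument value ..., lists and objects as JSON in quotes. servo_tool: Moves the arm, as the interface text tells. Its arguments: {"type":"object","properties":{"steps":{"type":"array"},"grip":{"type":"number"},"grip_force":{"type":"number"}},"required":["steps"]}

```bash
mkdir -p pics; cat > h.py <<'E'
import numpy as np, cv2
from workcell import get_obs, camera, camera_params, job_done
def grab(name,tag):
    im,d=camera(name); cv2.imwrite(f'pics/{tag}.png',cv2.cvtColor(im,cv2.COLOR_RGB2BGR)); np.savez(f'{tag}.npz',im=im,d=d); return im,d
def P(name):
    p=camera_params(name); R=cv2.Rodrigues(np.array(p['rvec'],float))[0]; return np.array(p['intrinsics'],float),R,np.array(p['tvec'],float).ravel()
def back(name,u,v,d):
    K,R,t=P(name); u=np.asarray(u,float);v=np.asarray(v,float)
    c=np.stack([(u-K[0,2])/K[0,0]*d,(v-K[1,2])/K[1,1]*d,d*np.ones_like(u)],-1); return (c-t)@R
def plane(name,u,v,z):
    K,R,t=P(name); r=np.linalg.inv(K)@np.array([u,v,1.]); w=R.T@r; o=-R.T@t; return o+w*(z-o[2])/w[2]
E
python3 - <<'E'
from h import *
for n in('scene','top'):
    grab(n,n+'0'); K,R,t=P(n); print(n,-R.T@t)
o=get_obs(); print({k:np.round(v,3).tolist() for k,v in o.items()})
E
```

```text
scene [0.96952082 0.58184557 1.26204058]
top [ 0.35003196 -0.03119179  1.34882697]
{'time': 0.1, 'q': [-72.939, 5.009, 10.039, 95.098, 0.001, 90.001], 'qd': [-0.043, 0.022, 0.089, -0.067, -0.002, -0.007], 'joint_efforts': [0.002, -52.156, 46.565, 0.016, 0.0, -0.0], 'ee_pos': [0.161, -0.526, 0.253], 'tcp_rot': [-179.932, -0.001, 17.06], 'wrist_force': [-0.213, 0.051, 0.306], 'torque': [-0.028, 0.053, -0.056], 'opening': 0.085}
```

View pics/scene0.png

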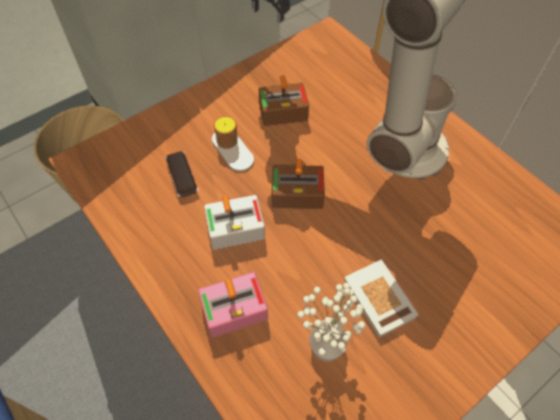

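View pics/top0.png

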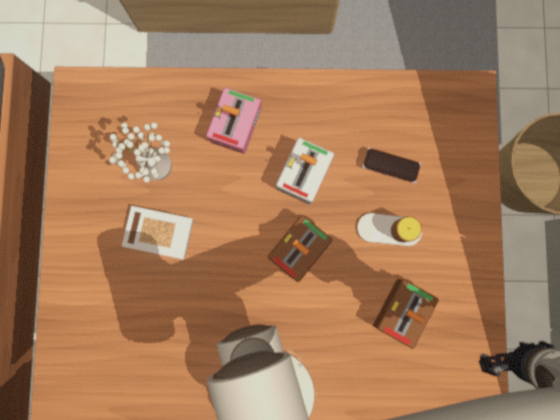

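The white unit is at about (305,170) in top and (235,222) in scene. Its green strip is at (318,145) and its red one at (293,190) in top. Next I'll measure it.

```bash
python3 - <<'E'
from h import *
z=np.load('top0.npz'); im=z['im'];d=z['d']
hsv=cv2.cvtColor(im,cv2.COLOR_RGB2HSV)
vv,uu=np.mgrid[0:420,0:560]
X=back('top',uu,vv,d)
roi=np.zeros((420,560),bool); roi[128:210,265:342]=1
H,S,V=hsv[...,0],hsv[...,1],hsv[...,2]
m={'white':(S<60)&(V>150),'green':(H>40)&(H<85)&(S>100),'red':((H<4)|(H>172))&(S>150)&(V>90),'orange':(H>6)&(H<16)&(S>180)&(X[...,2]>.09),'yellow':(H>20)&(H<35)&(S>90)}
for k,a in m.items():
    a=a&roi&(d>0)&(X[...,2]>.05); v,u=np.nonzero(a)
    if len(u)==0: print(k,0);continue
    r=cv2.minAreaRect(np.stack([u,v],1).astype(np.float32))
    print(k,len(u),u.mean().round(1),v.mean().round(1),r, X[a].mean(0).round(4), np.median(X[a],0).round(4))
top=roi&(abs(X[...,2]-.072)<.008)
pts=X[top][:,:2].astype(np.float32)
r=cv2.minAreaRect(pts*1000); print('top',len(pts),r)
for n,(a,b,c,e) in {'top0':(255,350,120,215),'scene0':(195,275,185,255)}.items():
    i=cv2.imread(f'pics/{n}.png')[c:e,a:b]; cv2.imwrite(f'pics/{n}z.png',cv2.resize(i,None,fx=6,fy=6,interpolation=cv2.INTER_CUBIC))
hi=roi&(X[...,2]>.1); print('hi',hi.sum(),X[hi].mean(0),X[hi].max(0),X[hi].min(0))
E
```

```text
white 1516 305.3 170.0 ((304.84674072265625, 169.32846069335938), (40.35535430908203, 54.3709831237793), 25.016895294189453) [ 0.6058 -0.0899  0.0734] [ 0.6029 -0.0919  0.0734]
green 30 314.8 147.8 ((314.4381408691406, 147.63917541503906), (22.84528923034668, 1.4214847087860107), 23.96249008178711) [ 0.6672 -0.1154  0.0744] [ 0.666  -0.1171  0.0743]
red 47 294.9 189.9 ((294.9000244140625, 189.6999969482422), (24.59674835205078, 2.236067771911621), 26.56505012512207) [ 0.5507 -0.0621  0.074 ] [ 0.5503 -0.0624  0.0745]
orange 0
yellow 31 290.6 162.0 ((290.8000183105469, 161.90000915527344), (3.130495071411133, 8.9442720413208), 26.56505012512207) [ 0.6259 -0.0498  0.0802] [ 0.6254 -0.0507  0.0799]
top 1974 ((610.0665283203125, -88.50581359863281), (110.12020874023438, 150.31759643554688), 65.70663452148438)
hi 171 [ 0.57066924 -0.08234095  0.36238474] [ 0.63710358 -0.03119179  1.34882697] [ 0.35003196 -0.11706615  0.10032974]
```

```bash
sleep 1
```

```text
(no output)
```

View pics/top0z.png

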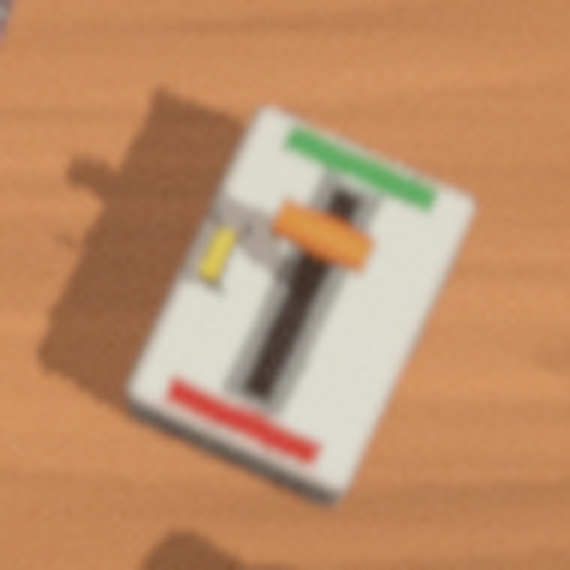

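View pics/scene0z.png

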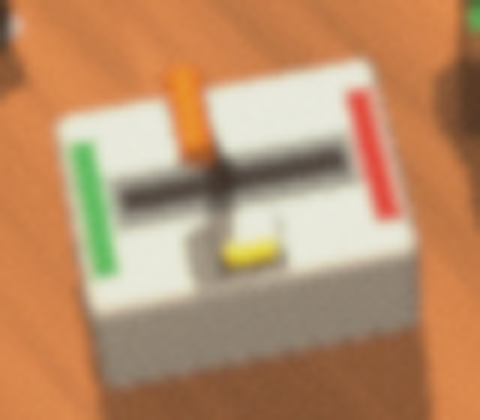

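```bash
python3 - <<'E'
from h import *
z=np.load('top0.npz'); im=z['im'];d=z['d']
vv,uu=np.mgrid[0:420,0:560]; X=back('top',uu,vv,d)
roi=np.zeros((420,560),bool); roi[128:210,265:342]=1
hsv=cv2.cvtColor(im,cv2.COLOR_RGB2HSV)
c=np.array([.610,-.0885]); 
for yaw in(-24.29,):
    a=np.radians(yaw); ex=np.array([np.cos(a),np.sin(a)]); ey=np.array([-ex[1],ex[0]])
    hi=roi&(d>0)&(X[...,2]>.11)&(X[...,2]<.2); q=X[hi]; l=(q[:,:2]-c)
    print(hi.sum(), 'x',np.percentile(l@ex,[0,10,50,90,100]),'y',np.percentile(l@ey,[0,10,50,90,100]),'z',np.percentile(q[:,2],[0,50,90,100]))
    for n,p in {'green':(.6672,-.1154),'red':(.5507,-.0621),'yel':(.6259,-.0498)}.items(): l=np.array(p)-c; print(n,l@ex,l@ey)
v,u=np.nonzero(hi); print(u.mean(),v.mean(),plane('top',u.mean(),v.mean(),.141))
# what is near: heights >0.09 within 0.3 m
E
```

```text
129 x [0.00543117 0.00713048 0.01286705 0.02074986 0.02483324] y [-0.0220797  -0.01738683 -0.00017383  0.01628947  0.02200623] z [0.11115484 0.13979237 0.14316901 0.14606846]
green 0.0632018319920675 -0.000989157644906518
red -0.06491025203051094 -0.00033042599103508263
yel -0.0014269955707573688 0.04181463480219622
308.28682170542635 158.86821705426357 [ 0.62133435 -0.09425905  0.141     ]
```

Two checks agree on the white unit. Its top measures 110 × 150 mm, centred at (0.610, -0.0885) with x axis at -24.3°. The strips are at ±64 mm and the flag at y = +42. The bar is at unit x ≈ +13 mm (about 0.18 rad).

I'll straddle the bar with the jaws open 55 mm along the unit's x axis. Tool yaw needs to be 65.7°. I approach high first.

servo_tool --steps '[{"x": 20, "y": 19, "z": 0, "yaw": 2}, {"x": 60, "y": 56, "z": 0, "yaw": 6}, {"x": 103, "y": 97, "z": 0, "yaw": 11}, {"x": 146, "y": 137, "z": 0, "yaw": 16}, {"x": 189, "y": 177, "z": 0, "yaw": 20}, {"x": 232, "y": 217, "z": 0, "yaw": 25}, {"x": 275, "y": 258, "z": 0, "yaw": 29}, {"x": 318, "y": 298, "z": 0, "yaw": 34}, {"x": 361, "y": 338, "z": 0, "yaw": 39}, {"x": 404, "y": 379, "z": 0, "yaw": 43}, {"x": 440, "y": 412, "z": 0, "yaw": 46}, {"x": 461, "y": 432, "z": 0, "yaw": 48.6}]' --grip 55

```text
time: 1.6
ee_pos: [0.6236, -0.0916, 0.2516]
tcp_rot: [-179.9, 0.0, 65.9]
wrist_force: [-0.4, -0.5, -0.2]
opening: 0.0549
```

servo_tool --steps '[{"x": 0, "y": 0, "z": 0}, {"x": 0, "y": 0, "z": 0}]'

```text
schema error: expected keys x, y, z, yaw
```

servo_tool --steps '[{"x": -1, "y": -2, "z": -15, "yaw": 0}, {"x": -1.5, "y": -2.5, "z": -40, "yaw": -0.2}, {"x": -1.5, "y": -2.5, "z": -65, "yaw": -0.2}, {"x": -1.5, "y": -2.5, "z": -75, "yaw": -0.2}, {"x": -1.5, "y": -2.5, "z": -75, "yaw": -0.2}]'

```text
time: 2.22
ee_pos: [0.6218, -0.0941, 0.1761]
tcp_rot: [-179.8, 0.0, 65.7]
wrist_force: [0.3, 0.3, 1.0]
opening: 0.0549
```

```bash
python3 - <<'E'
from h import *
for n,(a,b,c,e) in {'top':(255,350,120,215),'scene':(165,275,165,255)}.items():
    im,d=grab(n,n+'1'); i=cv2.imread(f'pics/{n}1.png')[c:e,a:b]; cv2.imwrite(f'pics/{n}1z.png',cv2.resize(i,None,fx=6,fy=6,interpolation=cv2.INTER_CUBIC))
print(get_obs()['ee_pos'])
E
```

```text
[ 0.62238825 -0.09419247  0.17760393]
```

View pics/scene1z.png

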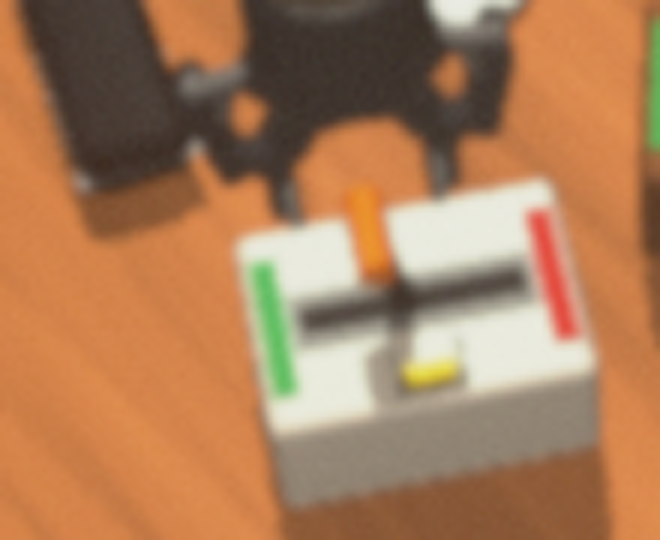

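The fingertips, near (290,205) and (442,180) in the crop, straddle the orange bar at (368,235). Going down.

servo_tool --steps '[{"x": 0, "y": 0, "z": -15, "yaw": 0}, {"x": 0, "y": 0, "z": -35, "yaw": 0}, {"x": 0, "y": 0, "z": -50, "yaw": 0}, {"x": 0, "y": 0, "z": -50, "yaw": 0}]'

```text
time: 2.82
ee_pos: [0.6217, -0.0941, 0.1261]
tcp_rot: [-179.8, 0.0, 65.6]
wrist_force: [0.3, -0.3, -0.4]
opening: 0.0548
```

servo_tool --steps '[{"x": -5, "y": 2.3, "z": 0, "yaw": 0}, {"x": -12, "y": 5.4, "z": 0, "yaw": 0}, {"x": -16, "y": 7.2, "z": 0, "yaw": 0}, {"x": -20, "y": 9.0, "z": 0, "yaw": 0}, {"x": -24, "y": 10.8, "z": 0, "yaw": 0}, {"x": -28, "y": 12.6, "z": 0, "yaw": 0}, {"x": -28, "y": 12.6, "z": 0, "yaw": 0}]'

```text
time: 3.7
ee_pos: [0.5932, -0.0813, 0.126]
tcp_rot: [-179.7, 0.0, 65.7]
wrist_force: [0.2, -0.1, -0.7]
opening: 0.0552
```

```bash
python3 - <<'E'
from h import *
for n,(a,b,c,e) in {'scene':(165,275,165,255)}.items():
    im,d=grab(n,n+'2'); i=cv2.imread(f'pics/{n}2.png')[c:e,a:b]; cv2.imwrite(f'pics/{n}2z.png',cv2.resize(i,None,fx=6,fy=6,interpolation=cv2.INTER_CUBIC))
E
```

```text
(no output)
```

View pics/scene2z.png

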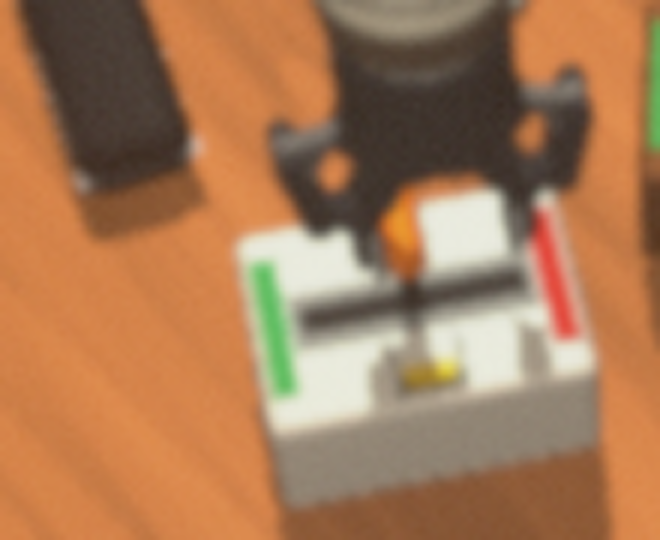

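servo_tool --steps '[{"x": -2.7, "y": 1.2, "z": 0, "yaw": 0}, {"x": -5.5, "y": 2.5, "z": 0, "yaw": 0}]'

```text
time: 4.0
ee_pos: [0.5877, -0.0788, 0.1258]
tcp_rot: [-179.7, 0.0, 65.7]
wrist_force: [0.7, -1.0, 1.0]
opening: 0.0548
```

The finger is in contact on the green side and the bar, at (405,235), has moved along with it. Force is rising slightly (about 1.2 N). I'll carry on in small steps.

servo_tool --steps '[{"x": -1.8, "y": 0.8, "z": 0, "yaw": 0}, {"x": -3.6, "y": 1.6, "z": 0, "yaw": 0}]'

```text
time: 4.25
ee_pos: [0.584, -0.0772, 0.1259]
tcp_rot: [-179.8, 0.0, 65.7]
wrist_force: [1.8, -0.6, 1.6]
opening: 0.0549
```

servo_tool --steps '[{"x": -1.8, "y": 0.8, "z": 0, "yaw": 0}, {"x": -3.6, "y": 1.6, "z": 0, "yaw": 0}]'

```text
time: 4.5
ee_pos: [0.5803, -0.0755, 0.1258]
tcp_rot: [-179.8, 0.0, 65.7]
wrist_force: [3.2, -2.0, 0.1]
opening: 0.0549
```

servo_tool --steps '[{"x": -1.4, "y": 0.6, "z": 0, "yaw": 0}, {"x": -2.8, "y": 1.2, "z": 0, "yaw": 0}]'

```text
time: 4.75
ee_pos: [0.5779, -0.0744, 0.1257]
tcp_rot: [-179.8, 0.0, 65.7]
wrist_force: [5.8, -2.5, -2.0]
opening: 0.0552
```

servo_tool --steps '[{"x": -1.4, "y": 0.6, "z": 0, "yaw": 0}, {"x": -2.8, "y": 1.2, "z": 0, "yaw": 0}]'

```text
time: 5.0
ee_pos: [0.5755, -0.0734, 0.1256]
tcp_rot: [-179.9, 0.0, 65.6]
wrist_force: [5.3, -2.8, -2.4]
opening: 0.055
```

servo_tool --steps '[{"x": -1.4, "y": 0.6, "z": 0, "yaw": 0}, {"x": -2.3, "y": 1.0, "z": 0, "yaw": 0}]'

```text
time: 5.25
ee_pos: [0.5737, -0.0726, 0.1255]
tcp_rot: [-179.9, 0.0, 65.6]
wrist_force: [6.3, -2.3, -1.5]
opening: 0.0549
```

servo_tool --steps '[{"x": -1.4, "y": 0.6, "z": 0, "yaw": 0}, {"x": -2.3, "y": 1.0, "z": 0, "yaw": 0}]'

```text
time: 5.5
ee_pos: [0.5719, -0.0718, 0.1255]
tcp_rot: [180.0, 0.0, 65.6]
wrist_force: [5.5, -2.7, -0.8]
opening: 0.0551
```

servo_tool --steps '[{"x": -1.4, "y": 0.6, "z": 0, "yaw": 0}, {"x": -2.3, "y": 1.0, "z": 0, "yaw": 0}]'

```text
time: 5.75
ee_pos: [0.5701, -0.0711, 0.1255]
tcp_rot: [179.9, 0.0, 65.6]
wrist_force: [5.1, -2.4, -1.5]
opening: 0.0549
```

servo_tool --steps '[{"x": -1.4, "y": 0.6, "z": 0, "yaw": 0}, {"x": -2.3, "y": 1.0, "z": 0, "yaw": 0}]'

```text
time: 6.0
ee_pos: [0.5684, -0.0704, 0.1256]
tcp_rot: [179.8, 0.0, 65.6]
wrist_force: [5.0, -1.7, -0.6]
opening: 0.0554
```

servo_tool --steps '[{"x": -1.4, "y": 0.6, "z": 0, "yaw": 0}, {"x": -2.3, "y": 1.0, "z": 0, "yaw": 0}]'

```text
time: 6.25
ee_pos: [0.5667, -0.0696, 0.1258]
tcp_rot: [179.7, 0.0, 65.6]
wrist_force: [5.6, -2.6, -1.5]
opening: 0.055
```

servo_tool --steps '[{"x": -1.4, "y": 0.6, "z": 0, "yaw": 0}, {"x": -2.3, "y": 1.0, "z": 0, "yaw": 0}]'

```text
time: 6.5
ee_pos: [0.5649, -0.0689, 0.1259]
tcp_rot: [179.6, 0.0, 65.6]
wrist_force: [6.8, -2.2, -1.2]
opening: 0.0551
```

servo_tool --steps '[{"x": -1.4, "y": 0.6, "z": 0, "yaw": 0}, {"x": -2.3, "y": 1.0, "z": 0, "yaw": 0}]'

```text
time: 6.75
ee_pos: [0.5638, -0.0683, 0.1264]
tcp_rot: [179.5, 0.0, 65.6]
wrist_force: [10.5, -4.6, -0.8]
opening: 0.055
```

servo_tool --steps '[{"x": -1.4, "y": 0.6, "z": 0, "yaw": 0}, {"x": -2.3, "y": 1.0, "z": 0, "yaw": 0}]'

```text
time: 7.0
ee_pos: [0.5631, -0.068, 0.127]
tcp_rot: [179.2, 0.0, 65.5]
wrist_force: [11.4, -5.0, -1.0]
opening: 0.0549
```

```bash
python3 - <<'E'
from h import *
for n,(a,b,c,e) in {'scene':(165,275,165,255)}.items():
    im,d=grab(n,n+'3'); i=cv2.imread(f'pics/{n}3.png')[c:e,a:b]; cv2.imwrite(f'pics/{n}3z.png',cv2.resize(i,None,fx=6,fy=6,interpolation=cv2.INTER_CUBIC))
E
```

```text
(no output)
```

View pics/scene3z.png

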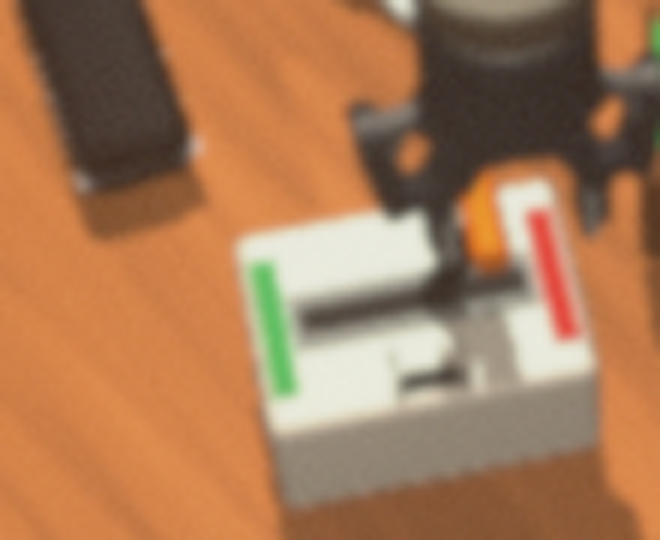

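The flag has gone: at (430,378) there is now only a dark slot. Force has jumped to 12.5 N with almost no motion, so this is the stop. One slightly firmer press will confirm it.

servo_tool --steps '[{"x": -1.4, "y": 0.6, "z": -0.5, "yaw": 0}, {"x": -2.7, "y": 1.2, "z": -0.5, "yaw": 0}]'

```text
time: 7.3
ee_pos: [0.5624, -0.0676, 0.1274]
tcp_rot: [178.9, -0.0, 65.5]
wrist_force: [14.6, -6.2, -1.1]
opening: 0.0554
```

It reads 15.9 N with no real movement, so the lever is firmly at the OFF stop. Now I'll reverse. The other pad crosses about 37 mm of gap and then pushes towards green.

servo_tool --steps '[{"x": 9, "y": -4.1, "z": -1, "yaw": 0.2}, {"x": 18, "y": -8.1, "z": -1.5, "yaw": 0.2}, {"x": 27, "y": -12.2, "z": -1.5, "yaw": 0.2}, {"x": 32, "y": -14.4, "z": -1.5, "yaw": 0.2}, {"x": 37, "y": -16.7, "z": -1.5, "yaw": 0.2}, {"x": 42, "y": -19, "z": -1.5, "yaw": 0.2}, {"x": 47, "y": -21.2, "z": -1.5, "yaw": 0.2}, {"x": 52, "y": -23.5, "z": -1.5, "yaw": 0.2}]'

```text
time: 8.3
ee_pos: [0.6147, -0.0912, 0.126]
tcp_rot: [178.9, -0.0, 65.7]
wrist_force: [-2.1, 1.5, 2.1]
opening: 0.055
```

servo_tool --steps '[{"x": 4, "y": -1.8, "z": 0, "yaw": 0}, {"x": 8, "y": -3.6, "z": 0, "yaw": 0}, {"x": 12, "y": -5.4, "z": 0, "yaw": 0}, {"x": 16, "y": -7.2, "z": 0, "yaw": 0}]'

```text
time: 8.8
ee_pos: [0.631, -0.0986, 0.126]
tcp_rot: [178.9, -0.0, 65.7]
wrist_force: [-2.1, 0.9, 2.0]
opening: 0.0552
```

```bash
python3 - <<'E'
from h import *
for n,(a,b,c,e) in {'scene':(165,275,165,255)}.items():
    im,d=grab(n,n+'4'); i=cv2.imread(f'pics/{n}4.png')[c:e,a:b]; cv2.imwrite(f'pics/{n}4z.png',cv2.resize(i,None,fx=6,fy=6,interpolation=cv2.INTER_CUBIC))
E
```

```text
(no output)
```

View pics/scene4z.png

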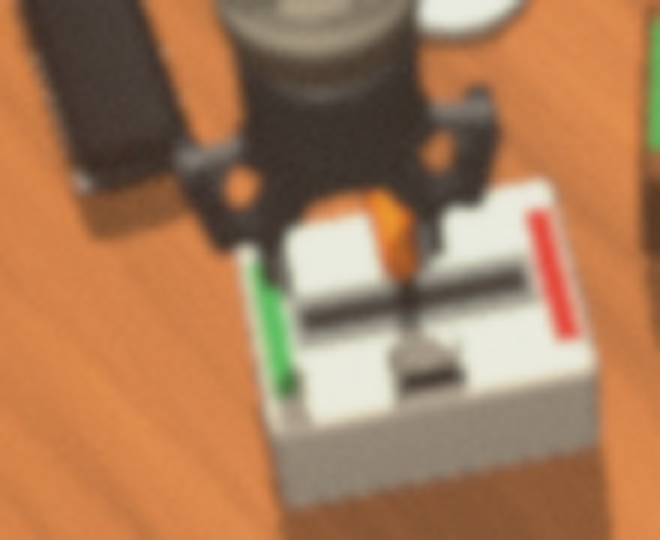

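The flag is still down and the lever follows at about 2.3 N.

servo_tool --steps '[{"x": 2.7, "y": -1.2, "z": 0, "yaw": 0}, {"x": 5.4, "y": -2.4, "z": 0, "yaw": 0}, {"x": 8.1, "y": -3.7, "z": 0, "yaw": 0}, {"x": 10.8, "y": -4.9, "z": 0, "yaw": 0}, {"x": 13.5, "y": -6.1, "z": 0, "yaw": 0}]'

```text
time: 9.48
ee_pos: [0.6449, -0.1049, 0.1256]
tcp_rot: [178.9, -0.0, 65.7]
wrist_force: [-2.1, 1.3, -1.3]
opening: 0.0549
```

servo_tool --steps '[{"x": 1.8, "y": -0.8, "z": 0, "yaw": 0}, {"x": 3.6, "y": -1.6, "z": 0, "yaw": 0}, {"x": 5.4, "y": -2.4, "z": 0, "yaw": 0}]'

```text
time: 9.85
ee_pos: [0.6504, -0.1074, 0.1256]
tcp_rot: [178.9, -0.0, 65.7]
wrist_force: [-3.1, 1.2, -0.5]
opening: 0.0549
```

servo_tool --steps '[{"x": 1.8, "y": -0.8, "z": 0, "yaw": 0}, {"x": 3.6, "y": -1.6, "z": 0, "yaw": 0}, {"x": 5.4, "y": -2.4, "z": 0, "yaw": 0}]'

```text
time: 10.22
ee_pos: [0.656, -0.1098, 0.1257]
tcp_rot: [178.9, -0.0, 65.7]
wrist_force: [-2.1, 1.0, 0.7]
opening: 0.0551
```

servo_tool --steps '[{"x": 1.8, "y": -0.8, "z": 0, "yaw": 0}, {"x": 3.6, "y": -1.6, "z": 0, "yaw": 0}, {"x": 4.5, "y": -2.0, "z": 0, "yaw": 0}]'

```text
time: 10.6
ee_pos: [0.6596, -0.1115, 0.1256]
tcp_rot: [179.0, -0.0, 65.7]
wrist_force: [-10.0, 5.0, 1.9]
opening: 0.0552
```

servo_tool --steps '[{"x": 1.4, "y": -0.6, "z": 0, "yaw": 0}, {"x": 2.3, "y": -1.0, "z": 0, "yaw": 0}]'

```text
time: 10.85
ee_pos: [0.66, -0.1116, 0.1253]
tcp_rot: [179.3, 0.0, 65.7]
wrist_force: [-15.8, 6.1, 6.3]
opening: 0.0553
```

servo_tool --steps '[{"x": 1.4, "y": -0.6, "z": 0, "yaw": 0}, {"x": 2.3, "y": -1.0, "z": 0, "yaw": 0}]'

```text
time: 11.1
ee_pos: [0.6601, -0.1116, 0.1251]
tcp_rot: [179.6, 0.0, 65.8]
wrist_force: [-15.6, 6.8, 7.3]
opening: 0.0549
```

It has hit a hard stop at about 17 N. The tool position suggests the bar is at +37 to 42 mm, so I'll ease off and measure it.

servo_tool --steps '[{"x": -4, "y": 1.8, "z": 0, "yaw": 0}, {"x": -12, "y": 5.4, "z": 0, "yaw": 0}, {"x": -15, "y": 6.8, "z": 0, "yaw": 0}, {"x": -15, "y": 6.8, "z": 25, "yaw": 0}, {"x": -15, "y": 6.8, "z": 75, "yaw": 0}, {"x": -70, "y": 35, "z": 120, "yaw": 0}, {"x": -125, "y": 45, "z": 130, "yaw": 0}, {"x": -180, "y": 45, "z": 130, "yaw": 0}, {"x": -180, "y": 45, "z": 130, "yaw": 0}]'

```text
time: 12.22
ee_pos: [0.477, -0.0664, 0.2567]
tcp_rot: [179.5, -0.0, 65.8]
wrist_force: [0.8, -0.4, 0.6]
opening: 0.055
```

```bash
python3 - <<'E'
from h import *
print(get_obs()['ee_pos'])
for n,(a,b,c,e) in {'top':(255,350,120,215),'scene':(165,275,165,255)}.items():
    im,d=grab(n,n+'5'); i=cv2.imread(f'pics/{n}5.png')[c:e,a:b]; cv2.imwrite(f'pics/{n}5z.png',cv2.resize(i,None,fx=6,fy=6,interpolation=cv2.INTER_CUBIC))
c=np.array([.610,-.0885]); a=np.radians(-24.29); ex=np.array([np.cos(a),np.sin(a)]); ey=np.array([-ex[1],ex[0]])
for t in('top0','top5'):
    z=np.load(t+'.npz'); d=z['d']; im=z['im']; vv,uu=np.mgrid[0:420,0:560]; X=back('top',uu,vv,d)
    hsv=cv2.cvtColor(im,cv2.COLOR_RGB2HSV)
    m=np.zeros((420,560),bool); m[135:205,280:335]=1
    m&=(hsv[...,1]>150)&(hsv[...,0]>5)&(hsv[...,0]<17)&(d>0)&(X[...,2]>.1)&(X[...,2]<.16)
    q=X[m];l=q[:,:2]-c; print(t,m.sum(),np.percentile(l@ex,[5,50,95]),(l@ey).mean(),np.percentile(q[:,2],[50,95]))
    v,u=np.nonzero(m)
    for zz in(.12,.133): p=plane('top',u.mean(),v.mean(),zz+.008); l=p[:2]-c; print(zz,l@ex,l@ey)
E
```

```text
[ 0.47695693 -0.06636175  0.25667407]
top0 84 [0.00766977 0.01253695 0.01991129] -0.0008175586077930783 [0.14039175 0.14360894]
0.12 0.015441764462906626 -0.0003305240546070485
0.133 0.012503090470117155 -0.0009095234437030983Traceback (most recent call last):
  File "<stdin>", line 11, in <module>
    return _quantile_unchecked(
        a, q, axis, out, overwrite_input, method, keepdims, weights)
    return _ureduce(a,
                    func=_quantile_ureduce_func,
    ...<5 lines>...
                    overwrite_input=overwrite_input,
                    method=method)
    r = func(a, **kwargs)
    result = _quantile(arr,
                       quantiles=q,
    ...<2 lines>...
                       out=out,
                       weights=wgt)
    slices_having_nans = np.isnan(arr[-1, ...])
                                  ~~~^^^^^^^^^
IndexError: index -1 is out of bounds for axis 0 with size 0
```

View pics/top5z.png

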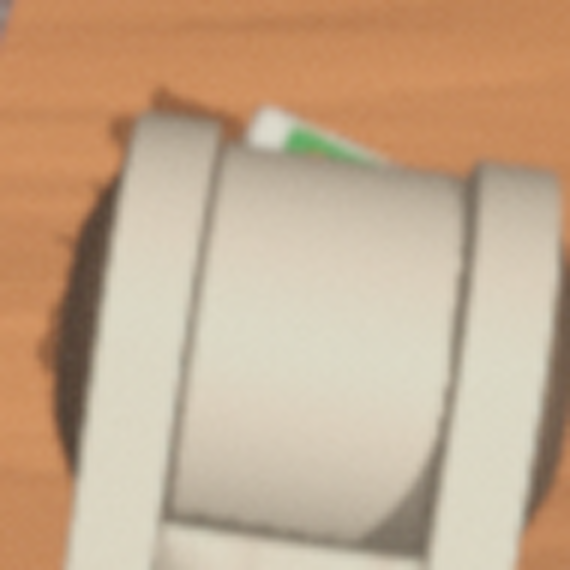

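View pics/scene5.png

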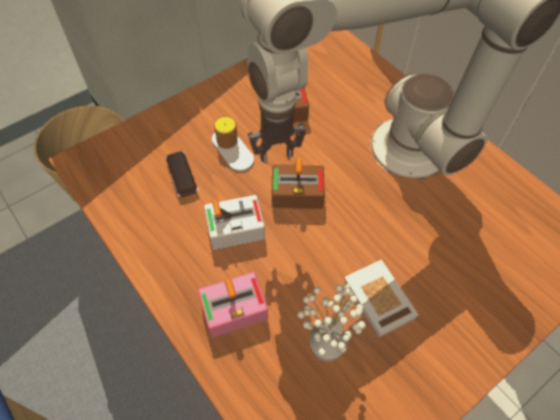

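View pics/scene5z.png

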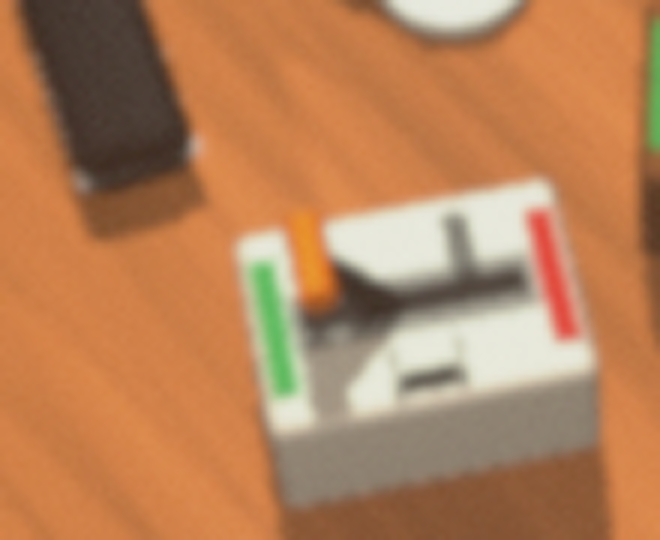

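The lever leans well towards green, with the bar at about (313,258) in the crop, and the flag slot is empty and dark. I'll get the angle from the scene view, using the orange centroid ray cut with the lever's swing plane.

```bash
python3 - <<'E'
from h import *
c=np.array([.610,-.0885]); a=np.radians(-24.29); ex=np.array([np.cos(a),np.sin(a)]); ey=np.array([-ex[1],ex[0]])
K,R,t=P('scene'); o=-R.T@t
for tag in('scene0','scene5'):
    z=np.load(tag+'.npz'); d=z['d']; im=z['im']; hsv=cv2.cvtColor(im,cv2.COLOR_RGB2HSV)
    vv,uu=np.mgrid[0:420,0:560]; X=back('scene',uu,vv,d); l=X[...,:2]-c
    m=(d>0)&(X[...,2]>.095)&(X[...,2]<.16)&(abs(l@ex)<.06)&(abs(l@ey)<.035)&(hsv[...,1]>130)&(hsv[...,2]>110)
    v,u=np.nonzero(m); q=X[m]; ll=q[:,:2]-c
    w=R.T@np.linalg.inv(K)@np.array([u.mean(),v.mean(),1.]); s=-((o[:2]-c)@ey)/(w[:2]@ey); p=o+s*w; px=(p[:2]-c)@ex
    print(tag,m.sum(),u.mean(),v.mean(),'depth x',np.median(ll@ex),'y',np.median(ll@ey),'zmed,max',np.median(q[:,2]),q[:,2].max(),'ray',px,p[2],'ang',np.arctan2(px,p[2]-.058), 'r',np.hypot(px,p[2]-.058))
E
```

```text
scene0 95 225.97894736842105 203.17894736842106 depth x 0.01445288537886646 y 0.002520423420109115 zmed,max 0.13867583895979904 0.14502639680002694 ray 0.014264399044920622 0.1344100733852278 ang 0.1845577877679838 r 0.07773012540095785
scene5 102 216.49019607843138 207.94117647058823 depth x 0.04096150037771923 y 0.004495881725179027 zmed,max 0.12646093025158972 0.13657212082495856 ray 0.040717092238670365 0.12078502387794887 ang 0.5753312758910158 r 0.07483208418671099
```

The scene view gives 0.575 rad, with the radius (74.8 mm) matching the expected 75. To cross-check, I'll clear the top camera's view.

servo_tool --steps '[{"x": -20, "y": -30, "z": 0, "yaw": 0}, {"x": -50, "y": -80, "z": 10, "yaw": 0}, {"x": -80, "y": -130, "z": 10, "yaw": 0}, {"x": -110, "y": -180, "z": 10, "yaw": 0}, {"x": -140, "y": -230, "z": 10, "yaw": 0}, {"x": -170, "y": -280, "z": 10, "yaw": 0}, {"x": -190, "y": -320, "z": 10, "yaw": 0}, {"x": -200, "y": -340, "z": 10, "yaw": 0}, {"x": -200, "y": -340, "z": 10, "yaw": 0}]'

```text
time: 13.45
ee_pos: [0.2801, -0.4087, 0.2649]
tcp_rot: [179.5, -0.1, 65.6]
wrist_force: [-0.4, 0.3, 0.1]
opening: 0.0552
```

```bash
python3 - <<'E'
from h import *
im,d=grab('top','top6')
c=np.array([.610,-.0885]); a=np.radians(-24.29); ex=np.array([np.cos(a),np.sin(a)]); ey=np.array([-ex[1],ex[0]])
K,R,t=P('top'); o=-R.T@t; vv,uu=np.mgrid[0:420,0:560]
for tag in('top0','top6'):
    z=np.load(tag+'.npz'); d=z['d']; im=z['im']; hsv=cv2.cvtColor(im,cv2.COLOR_RGB2HSV); X=back('top',uu,vv,d); l=X[...,:2]-c
    m=(d>0)&(X[...,2]>.1)&(X[...,2]<.16)&(abs(l@ex)<.06)&(abs(l@ey)<.03)&(hsv[...,1]>130)&(hsv[...,2]>110)
    v,u=np.nonzero(m); q=X[m]; ll=q[:,:2]-c
    w=R.T@np.linalg.inv(K)@np.array([u.mean(),v.mean(),1.])
    f=lambda s:[(o[:2]+s*w[:2]-c)@ex,o[2]+s*w[2]-.058]
    S=np.linspace(.8,1.6,80001)/1; G=np.array([f(s/abs(w[2])) for s in S[::4]]); i=np.argmax(np.hypot(G[:,0],G[:,1])<.076)
    print(tag,m.sum(),'depth x',np.median(ll@ex),(ll@ex).max(),'y',np.median(ll@ey),'z',np.median(q[:,2]),'circle hit',G[i],'ang',np.arctan2(*G[i]))
i=cv2.imread('pics/top6.png')
print(get_obs()['ee_pos'],get_obs()['wrist_force'])
z0=np.load('top0.npz')['im'].astype(int); print((abs(z0-np.load('top6.npz')['im']).max(2)>60)[60:260,40:440].sum())
E
```

```text
top0 94 depth x 0.012586680780187605 0.02483324199391257 y -0.0005783887173240864 z 0.14027892100996558 circle hit [0.01453565 0.07458697] ang 0.19246951529773976
top6 101 depth x 0.040188792542008 0.05030535773303315 y -0.0002940112246261825 z 0.12827750463583618 circle hit [0.04213485 0.06322697] ang 0.5878222686536887
[ 0.28051497 -0.40767596  0.26520094] [ 0.55531941  0.19702319 -0.52049402]
566
```

View pics/top6.png

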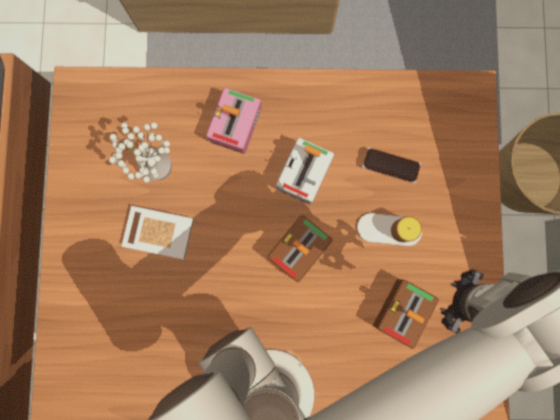

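The top view shows the white unit's bar next to its green strip at (313,151), at 0.59 rad. The flag is down, and the book, tray, case, vase and the other units are where they were. Handing in.

```bash
python3 -c "
from workcell import *
print(job_done(), get_obs()['time'])"
```

```text
the job is handed in; nothing more can be done
the job is handed in; nothing more can be done
```

The white unit's cut-out is reset: the flag has dropped, and the lever is at the green end.

I straddled the bar with the jaws 55 mm open and never squeezed it:
- **Red end:** I pushed until the lever met its stop. The latch took about 6 N, and the reading rose to 15.9 N with almost no movement. The camera showed the yellow flag gone.
- **Green end:** I pushed the other way at about 2–3 N until the ON stop. The sideways push there was 17 N. With the 7 N vertical part the reading was about 18.5 N, still under the 20 N limit.

**Last checks:**
- **Lever angle:** the two cameras gave 0.575 and 0.588 rad, where on is above 0.55 and the stop is at 0.60.
- **One mismatch:** the tool's position at the stop suggested only about 0.51 rad, assuming a plain pad-face contact. I trusted the two camera readings and the hard stop instead.
- **Surroundings:** the flag was still down, and the book, candle tray, glasses case and vase looked unmoved. The arm was clear of everything when I handed in, at about 13.5 s.

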